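Catch a turned stone ball in the inspection tray and hold it over the lamp

TASK

Pick up the wooden inspection tray by its handle, push its dish in under the mouth of the ball rack against the roller of the trip lever so that one turned stone ball rolls into the dish, and draw the tray clear so that the other two balls stay in the rack. Then carry it gently to the lit inspection lamp with the ball in its seat, and finish still holding it there: level, still and centred over the lens with about 4 cm of air between tray and lamp, so that the light shines up through the stone. Keep the tray level all the way, do not touch the balls with the gripper, keep every ball off the bench and leave the other pieces alone.

Things in the scene. Friction and masses are not known exactly. Their poses are not given: they have to be found in the camera images.
- tray_grip (a point): where to grip the wooden inspection tray (about 0.2 kg): mid handle, 27 mm above the tray's underside. Tray axes: x from handle to dish, y across, z up. The handle is a straight bar 18 mm wide, 22 mm high (16 to 38 mm above the tray's underside), free from 59 mm ahead of this point to 68 mm behind it, except a round foot 16 mm across under its end, 49 to 65 mm behind.
- tray_seat (a point): point level with the tray's underside, below the dish's centre, 105 mm ahead of the grip (same axes). The round dish is 92 mm across, 82 mm inside, its rim 38 mm up, its outer wall upright from 20 to 38 mm up. Inside, the floor slopes like a funnel to an open hole in the middle, about 23 mm across, where a ball seats itself with its centre about 26 mm above this point.
- ball_1_center (a point): centre of the front ball, next to the rack's mouth. Turned white stone balls, 36 mm across, 58 g, three alike in a row in the rack; this one leaves first
- ball_2_center (a point): centre of the second ball in the rack; it rolls up to the front when the trip lever swings back
- ball_3_center (a point): centre of the third ball in the rack, behind the second
- rack: ball rack fixed to the bench: grey channel 48 mm wide with two steel rails on legs and a base plate. Origin on the bench below the trip lever's pivot (100 mm up). x runs level from the mouth into the rack (the mouth faces -x), y left, z up. The channel rises at 11 degrees from x = -33 to +145 mm; its underside is over 90 mm up for x below 20 mm. Base plate and legs begin at x = +25 mm.
- rack_mouth (a point): middle of the rack's open mouth, where the rails end, 33 mm before the pivot and about 108 mm above the bench, at the height of a ball's underside; axes as the rack. A released ball rolls out slowly towards -x and lands 15 to 30 mm before this point: near the middle of a dish whose front has pushed the roller fully in.
- trip_roller (a point): centre of the rubber roller, 16 mm across, 30 mm wide along y, at the lower end of the trip lever, hanging below the channel. At rest it is 14 mm on the mouth's side of the pivot, 67 mm above the bench; 21 mm of push in +x of the rack (1 to 3 N, spring) moves it fully in. With the tray's underside 50 mm above the bench the dish's wall meets it and the rim passes under the channel.
- trip (a joint): angle of the trip lever, rad: 0 at rest (sprung), 0.6 fully pushed in. Past about 0.45 its front finger has sunk and lets the first ball roll out while its rear finger has risen and holds the second; back at 0 the balls move up and the next push would release another.
- lamp_lens (a point): top centre of the fixed inspection lamp, 34 mm above the bench: a low round aluminium puck, 82 mm across, with a lit lens on top
- stone_cap: bystander: white round-topped stone cap, 69 mm across, 59 mm high; origin at the centre of its underside
- sanding_block: bystander: brown cork sanding block, 56 x 100 x 28 mm; origin at the centre of its underside

How it is judged:
On the way, in this order (a step that is already met when the one before it is completed fails the run):
1. the dish, held off the bench under the rack's mouth, has pushed the trip lever in (value of joint trip above 0.42 rad and horizontal distance between tray_seat and rack_mouth below 0.045 m and height (world z) of tray_seat above 0.03 m), for 0.1 s.
2. the tray is drawn clear of the sprung-back lever with the first ball lying in its seat (value of joint trip below 0.1 rad and height (world z) of tray_seat above 0.02 m and horizontal distance between ball_1_center and tray_seat below 0.008 m and z of ball_1_center in the frame of tray_seat between 0.02 and 0.034 m), for 0.2 s.
At the end, for the whole second after the job is handed in: Tray still held, centred over the lens within 18 mm, underside 18 to 75 mm above it, not touching the lamp, level within 0.10 rad, still; first ball in the dish's seat (within 8 mm of its axis); the other two in the rack, trip lever at rest (horizontal distance between tray_seat and lamp_lens below 0.018 m and z of tray_seat in the frame of lamp_lens between 0.018 and 0.075 m and angle between tray_seat's own z axis and vertical below 0.1 rad and linear speed of tray below 0.03 m/s and angular speed of tray below 0.2 rad/s and contact force between tray and the fingers above 0.5 N and contact force between tray and lamp below 0.1 N and horizontal distance between ball_1_center and tray_seat below 0.008 m and z of ball_1_center in the frame of tray_seat between 0.02 and 0.034 m and x of each of ball_2_center, ball_3_center in the frame of rack_pivot above -0.02 m and z of each of ball_2_center, ball_3_center in the frame of rack_pivot above 0.02 m and value of joint trip below 0.1 rad); the arm keeps its last pose, push and grip.
It fails at once if a ball drops onto the bench ((height (world z) of ball_1_center below 0.03 m and horizontal distance between ball_1_center and tray_seat above 0.03 m) or (height (world z) of ball_2_center below 0.03 m and horizontal distance between ball_2_center and tray_seat above 0.03 m) or (height (world z) of ball_3_center below 0.03 m and horizontal distance between ball_3_center and tray_seat above 0.03 m)).
It fails at once if the second or third ball leaves the rack (x of any of ball_2_center, ball_3_center in the frame of rack_pivot below -0.045 m).
It fails at once if the gripper touches a ball (contact force between the fingers and ball_1 above 0.3 N or contact force between the fingers and ball_2 above 0.3 N or contact force between the fingers and ball_3 above 0.3 N).
It fails at once if the tray is tipped more than 0.35 rad (20 degrees) (angle between tray_seat's own z axis and vertical above 0.35 rad).
It fails at once if a bystander is moved more than 25 mm (distance of any of stone_cap, sanding_block from where it was at the start of the episode above 0.025 m).
It also fails if it takes over 58 s, if anything falls off the work surface, if the arm or the gripper's body presses on something with over 40 N, if the wrist force passes 120 N, or if a joint passes its speed limit or range.

ROBOT

A 6-joint arm with a two-finger parallel gripper is mounted at the origin on a cart in front of the work surface, level with it; the furniture and walls round the work are solid. World frame = base frame: x ahead of the robot, y to its left, z up, the work surface at z = 0. Lengths are in m, angles in rad, forces in N, time in s.
With the tool pointing down it reaches from about 0.275 to 0.75 m from the base axis. Payload 10.2 kg.
Tool frame: the origin (TCP) lies midway between the tips of the shut fingers; the grasp point (between the pads) lies 19 mm behind it (env.hold_point_z is the distance from the TCP to the grasp point, in m); x points along the fingers, z is the direction in which the jaws open and shut, and the axes are right-handed (so a half turn about x gives the same grasp; the last joint's range is limited). The gripper opens to 85 mm and grips with 20 to 120 N. Pads are 22 mm wide; open, the fingers measure 114 mm over their backs; the gripper's body (76 mm by 85 mm) begins 54 mm behind the grasp point. The pads swing forward as they close: fully open they stand 13 mm farther back than shut.
Start: joints at [0.885, 0.313, 1.498, -0, 1.331, -0.223], TCP at [0.234, 0.47, 0.231] pointing down, gripper open.
Joint ranges: [-2.94, 2.94], [-0.97, 2.17], [0.19, 2.56], [-1.23, 4.37], [0.02, 3.11], [-2.88, 2.88]. Speed limits (rad/s): [2.39, 2.39, 3.01, 3.14, 3.14, 3.14].

INTERFACE

Orientations are given as a unit quaternion [x, y, z, w].
In Python, from bench import env, kinematics, monitor, eyes, job gives the robot as it stands. The module is installed in compiled form; this text tells all that it offers. Calls block until the motion is done:
- env.reach(position, orientation): joint-space move of the TCP to a pose.
- env.movel(position, velocity=0.15, frame=None, guard=None): straight line of the TCP; frame=None keeps the orientation; velocity is the mean speed in m/s. With guard (N) it stops when the force on the tool has changed by that much, and returns True; else False.
- env.set_joints(angles): joint-space move.
- env.release() and env.close_gripper(effort=None): open the fingers fully, or close them until they stop; effort is the grip in N (None keeps the last).
- env.hold(seconds).
- kinematics.ik(position, orientation): joint angles nearest the present ones, or None.
- monitor.sense(): the state.
- eyes.grab_frame(name): name is "scene" or "top" or "wrist"; returns a dict with "frame" (400x640x3 uint8, red, green, blue), "mtx" (3x3 intrinsics, pixels), "k1" (the pictures are not rectified: a ray, as slopes to the right and down, at radius r is drawn at 1 + k1 r^2 times it, then the intrinsics apply), "view" (4x4, takes a point from world to camera coordinates). Camera axes: x right, y down, z forward; pixel columns grow to the right and rows downward; lengths in m; the calibration is good to about 2 mm. A picture is of the moment at which its call begins. There is no depth.
A pose or a line that the arm cannot do raises env.MotionError and nothing moves.
- job.hand_in(): hands the job in, once; it reports no verdict.
The state is a dict: "clock": time; "joints": joint angles; "qvel": joint speeds; "joint_efforts": joint torques, N m; "position": TCP position; "ee_rot": TCP orientation; "contact_force": force on the tool from outside, world axes, zero at the start; "ft_torque": the same for the moment, N m; "finger_gap": opening from 0.0 (shut) to 1.0 (fully open).
Only numpy, scipy, OpenCV 4.12 (cv2) and the standard library are available. Lean on these libraries where they do the work, as an engineer would, in place of code of your own. Each camera call takes 0.05 s, during which the arm holds its last target.

## Working session

There is one attempt and no reset: what is moved stays moved. The work goes in short steps, each a Python script; the robot and the scene stay as the last script left them, time stands still between calls to the robot, and variables do not carry over. Pictures are saved under pics/ and viewed, and the job is handed in when it is done.

```bash
mkdir -p pics; python3 - <<'E'
from bench import env, kinematics, monitor, eyes, job
import cv2, numpy as np
for n in ["scene","top","wrist"]:
    f=eyes.grab_frame(n); cv2.imwrite(f"pics/{n}0.png",f["frame"][:,:,::-1]); print(n,f["mtx"].tolist(),f["k1"],np.round(f["view"],4).tolist())
s=monitor.sense(); print(s, env.hold_point_z)
E
```

```text
scene [[390.31315544012443, 0.0, 322.83216525341413], [0.0, 390.31315544012443, 207.6421233845918], [0.0, 0.0, 1.0]] 0.028883002008071028 [[0.4483, -0.8939, -0.0007, -0.2542], [-0.6483, -0.3246, -0.6887, 0.4892], [0.6154, 0.3092, -0.725, 0.6117], [0.0, 0.0, 0.0, 1.0]]
top [[500.9393098133322, 0.0, 322.4113795775783], [0.0, 500.9393098133322, 196.22649488310273], [0.0, 0.0, 1.0]] -0.09505799041288066 [[-0.0217, -0.9997, -0.0096, 0.0289], [-0.9851, 0.023, -0.1703, 0.6013], [0.1705, 0.0057, -0.9853, 1.4694], [0.0, 0.0, 0.0, 1.0]]
wrist [[294.5902642605766, 0.0, 320.95607826221226], [0.0, 294.5902642605766, 203.45905979473343], [0.0, 0.0, 1.0]] 0.007460299882075562 [[0.4468, 0.8946, -0.0006, -0.5245], [0.8578, -0.4282, 0.2842, -0.0366], [0.254, -0.1275, -0.9588, 0.3786], [0.0, 0.0, 0.0, 1.0]]
{'clock': 0.15, 'joints': array([ 8.84602125e-01,  3.13320939e-01,  1.49823761e+00,  2.08057789e-05,
        1.33099747e+00, -2.23390225e-01]), 'qvel': array([-0.00033116, -0.00125759, -0.00357442, -0.00243034, -0.00041663,
       -0.00121772]), 'joint_efforts': array([ 1.91258965e-03, -4.12372220e+01, -2.59794831e+01, -1.96735314e-04,
        3.20760897e-03,  2.39033727e-05]), 'position': array([0.23427328, 0.46962587, 0.23087621]), 'ee_rot': array([-0.372104  ,  0.60166942,  0.37189639,  0.60102047]), 'contact_force': array([-0.63293008, -0.73259224, -0.11064616]), 'ft_torque': array([0.05853443, 0.02778087, 0.00958304]), 'finger_gap': 1.0023321445349274} 0.0187
```

View pics/scene0.png

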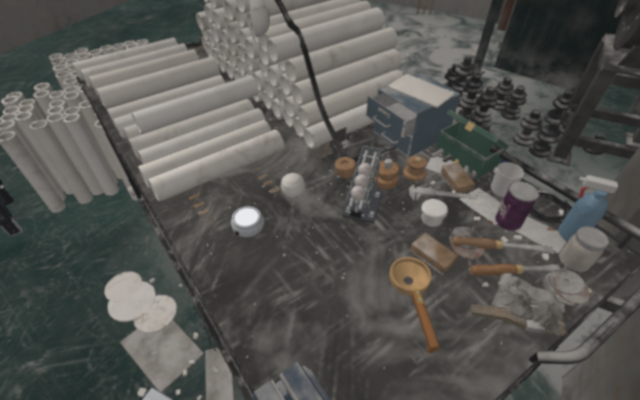

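View pics/top0.png

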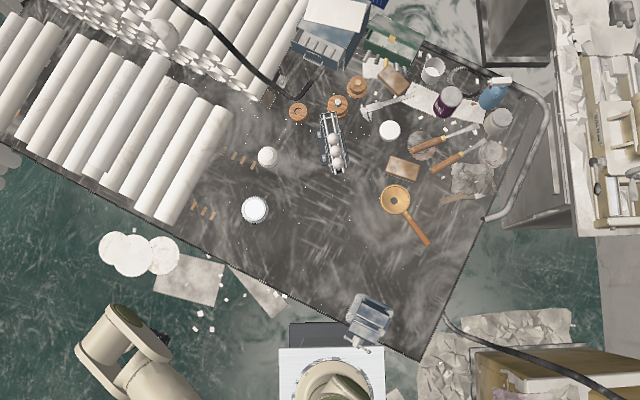

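View pics/wrist0.png

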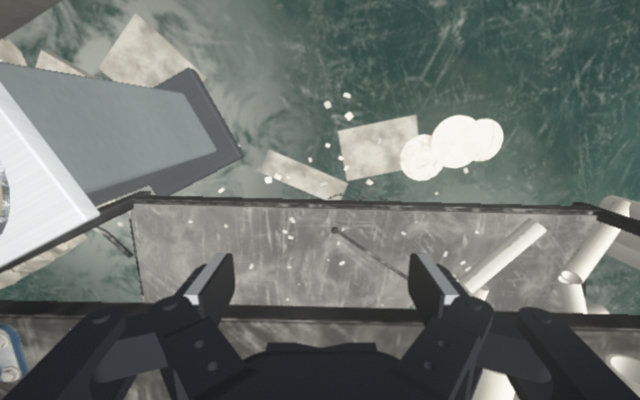

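The top view shows the tray at about (396,200) with its handle end near (427,243), the rack around (332,145) with its mouth at the low end near (336,172), and the lamp at (255,209). I'll zoom in on those parts.

```bash
cat > h.py <<'E'
from bench import env, kinematics, monitor, eyes, job
import cv2, numpy as np
from scipy.optimize import least_squares
def proj(f,P):
    P=np.atleast_2d(P); V=f["view"]; c=P@V[:3,:3].T+V[:3,3]; s=c[:,:2]/c[:,2:]
    r2=(s**2).sum(1,keepdims=True); s=s*(1+f["k1"]*r2); K=f["mtx"]
    return np.c_[s[:,0]*K[0,0]+K[0,2], s[:,1]*K[1,1]+K[1,2]]
def at_z(f,uv,z):
    x=np.array([0.45,0.0])
    return least_squares(lambda q:proj(f,[q[0],q[1],z])[0]-uv,x).x
def crop(f,u0,v0,w,h,k,name):
    cv2.imwrite(name,cv2.resize(f["frame"][v0:v0+h,u0:u0+w,::-1],None,fx=k,fy=k,interpolation=cv2.INTER_CUBIC))
E
python3 - <<'E'
from h import *
t=eyes.grab_frame("top"); crop(t,230,90,200,160,4,"pics/t1.png")
s=eyes.grab_frame("scene"); crop(s,220,140,240,220,2.7,"pics/s1.png"); crop(s,330,130,70,100,6,"pics/s2.png")
E
```

```text
(no output)
```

View pics/t1.png

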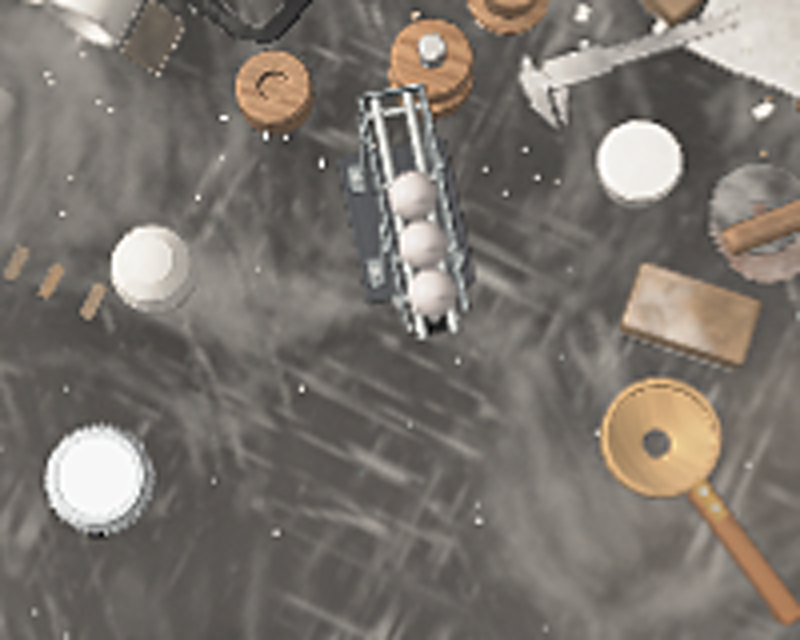

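View pics/s2.png

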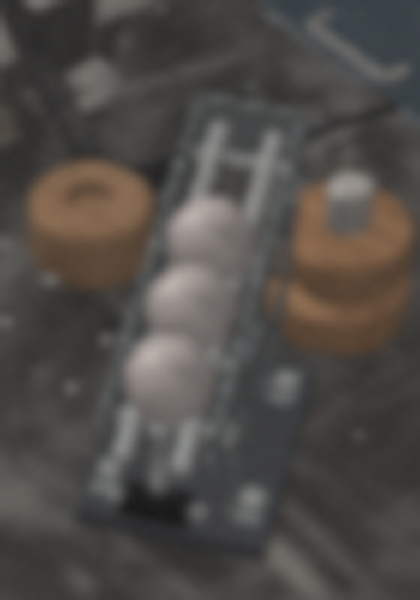

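View pics/s1.png

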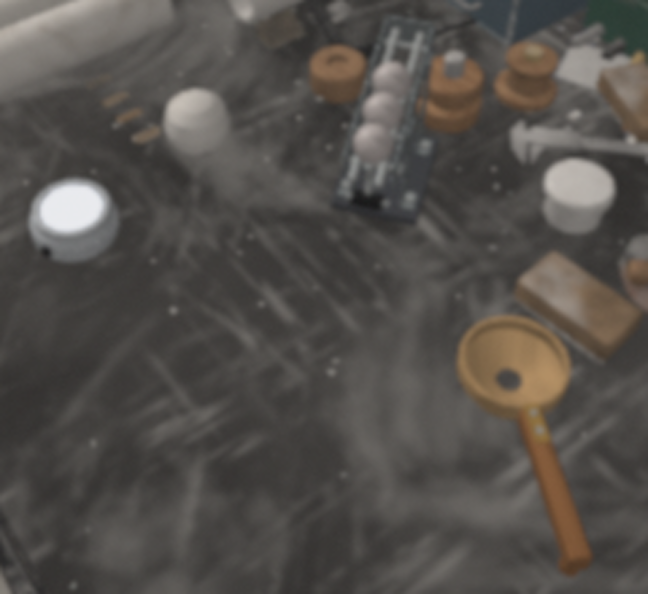

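```bash
python3 - <<'E'
from h import *
t=eyes.grab_frame("top"); s=eyes.grab_frame("scene")
T=lambda u,v,z:np.round(at_z(t,(230+u/4-.375,90+v/4-.375),z),4)
S=lambda u,v,z:np.round(at_z(s,(220+u/2.7-.3,140+v/2.7-.3),z),4)
S2=lambda u,v,z:np.round(at_z(s,(330+u/6-.4,130+v/6-.4),z),4)
print("dish",T(661,437,.038),S(514,366,.038))
print("handle end",T(787,610,.036),S(575,560,.036))
print("lamp",T(98,478,.034),S(70,207,.034))
for i,(a,b) in enumerate([((433,293),(169,372)),((422,243),(190,303)),((410,194),(208,234))]):
    z=.108+.018+(.045+.035*i)*np.tan(np.radians(11))
    print("ball",i+1,T(*a,z),S2(*b,z))
print("rail ends",T(424,330,.108),T(456,325,.108),S2(105,480,.108),S2(185,470,.108))
print("cap",T(150,265,.03),"block",T(690,315,.028))
E
```

```text
dish [ 0.5908 -0.2063] [ 0.5852 -0.2103]
handle end [ 0.4561 -0.2963] [ 0.4465 -0.3007]
lamp [0.5696 0.2258] [0.5712 0.2249]
ball 1 [ 0.6846 -0.0321] [ 0.6867 -0.0329]
ball 2 [ 0.7204 -0.025 ] [ 0.7206 -0.0271]
ball 3 [ 0.7555 -0.0171] [ 0.7555 -0.0199]
rail ends [ 0.6633 -0.0254] [ 0.6665 -0.0491] [ 0.6453 -0.025 ] [ 0.6644 -0.0511]
cap [0.7379 0.1859] block [ 0.6883 -0.2349]
```

```bash
cat >> h.py <<'E'
from scipy.spatial.transform import Rotation as R
def ori(yaw,flip=1):
    # tool x down, tool z across (tray y * flip), y = z x x
    zx=flip*np.array([-np.sin(yaw),np.cos(yaw),0]); x=np.array([0,0,-1.]); y=np.cross(zx,x)
    return R.from_matrix(np.c_[x,y,zx]).as_quat()
HP=env.hold_point_z
E
python3 - <<'E'
from h import *
w=eyes.grab_frame("wrist"); st=monitor.sense(); V=np.array(w["view"]); c=-V[:3,:3].T@V[:3,3]
Rt=R.from_quat(st["ee_rot"]); print("cam in tool",Rt.inv().apply(c-st["position"]),"fwd",Rt.inv().apply(V[2,:3]))
for fl in (1,-1):
  for nm,p,y in [("tray",[.503,-.265,.008],33.7),("rack",[.53,-.065,.058],11.8),("lamp",[.467,.204,.08],11.8),("lampB",[.47,.19,.08],21.6),("look",[.5,-.06,.25],11.8)]:
    q=kinematics.ik(p,ori(np.radians(y),fl)); print(fl,nm,None if q is None else np.round(q,2), "tool y",np.round(R.from_quat(ori(np.radians(y),fl)).as_matrix()[:,1],2))
E
```

```text
cam in tool [-0.1422171   0.07230933 -0.00019792] fwd [ 9.58713745e-01 -2.84372726e-01  3.27946048e-04]
1 tray [-0.69  0.67  1.58 -0.    0.89 -2.85] tool y [-0.83 -0.55  0.  ]
1 rack [-0.34  0.53  1.67 -0.    0.94 -2.12] tool y [-0.98 -0.2   0.  ]
1 lamp [ 0.18  0.46  1.73 -0.    0.96 -1.6 ] tool y [-0.98 -0.2   0.  ]
1 lampB [ 0.15  0.45  1.73 -0.    0.96 -1.8 ] tool y [-0.93 -0.37  0.  ]
1 look [-0.35  0.25  1.53 -0.    1.36 -2.13] tool y [-0.98 -0.2   0.  ]
-1 tray [-0.69  0.67  1.58 -0.    0.89  0.29] tool y [0.83 0.55 0.  ]
-1 rack [-0.34  0.53  1.67 -0.    0.94  1.02] tool y [0.98 0.2  0.  ]
-1 lamp [ 0.18  0.46  1.73 -0.    0.96  1.55] tool y [0.98 0.2  0.  ]
-1 lampB [ 0.15  0.45  1.73 -0.    0.96  1.35] tool y [0.93 0.37 0.  ]
-1 look [-0.35  0.25  1.53 -0.    1.36  1.01] tool y [0.98 0.2  0.  ]
```

```bash
python3 - <<'E'
from h import *
env.reach([.54,.03,.30],ori(np.radians(11.8),-1))
w=eyes.grab_frame("wrist"); cv2.imwrite("pics/w1.png",w["frame"][:,:,::-1]); np.save("w1.npy",w,allow_pickle=True)
env.reach([.535,-.235,.20],ori(np.radians(33.7),-1))
w=eyes.grab_frame("wrist"); cv2.imwrite("pics/w2.png",w["frame"][:,:,::-1]); np.save("w2.npy",w,allow_pickle=True)
print(monitor.sense()["clock"],monitor.sense()["position"])
E
```

```text
3.5417 [ 0.53556306 -0.23390121  0.20066852]
```

View pics/w1.png

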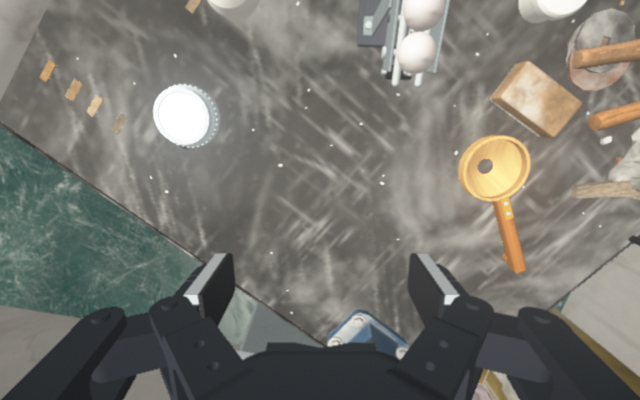

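View pics/w2.png

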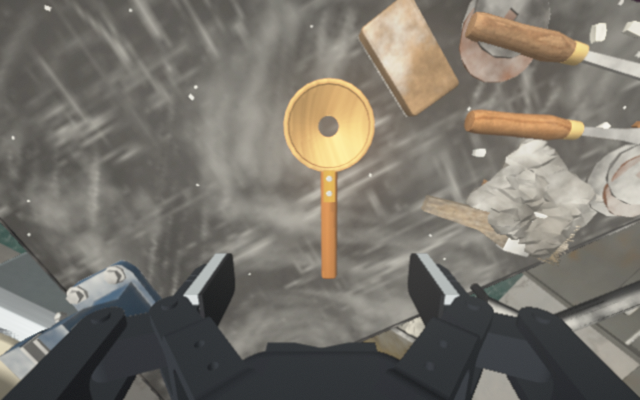

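The tray is at (329,124) in w2 with its handle running down to (328,278). The mouth in w1 has its rail ends at about (396,82) and (417,80), and the lamp is at (184,116). Next I'll refine these.

```bash
python3 - <<'E'
from h import *
w=np.load("w2.npy",allow_pickle=True).item(); im=w["frame"]
hsv=cv2.cvtColor(im,cv2.COLOR_RGB2HSV)
m=((hsv[...,1]>100)&(hsv[...,0]<28)).astype(np.uint8); m[:, :275]=0; m[:,385:]=0; m[:60]=0; m[290:]=0
n,l,st,c=cv2.connectedComponentsWithStats(m); i=1+st[1:,4].argmax(); m=(l==i).astype(np.uint8); print(st[i])
cs,_=cv2.findContours(m,cv2.RETR_EXTERNAL,cv2.CHAIN_APPROX_NONE); p=cs[0][:,0].astype(float)
d=p[p[:,1]<160]
X=np.array([at_z(w,q,.038) for q in d])
f=least_squares(lambda a:np.hypot(*(X-a[:2]).T)-a[2],[.59,-.21,.046],loss="soft_l1",f_scale=.001); print("dish c,r",f.x,np.sqrt(np.mean(f.fun**2)))
f2=least_squares(lambda a:np.hypot(*(X-a).T)-.046,[.59,-.21],loss="soft_l1",f_scale=.001); 
H=[]
for v in range(185,272,3):
    u=np.where(m[v])[0]; H.append(np.r_[at_z(w,(u.min()-.5,v),.036),at_z(w,(u.max()+.5,v),.036)])
H=np.array(H); mid=(H[:,:2]+H[:,2:])/2; print("width",np.hypot(*(H[:,:2]-H[:,2:]).T).mean())
vx,vy,x0,y0=cv2.fitLine(mid.astype(np.float32),cv2.DIST_L2,0,.01,.001).ravel(); 
if vx<0:vx,vy=-vx,-vy
yaw=np.arctan2(vy,vx); s=f.x[:2]; print("yaw handle",np.degrees(yaw),"off",(s-[x0,y0])@[-vy,vx])
v=p[:,1].max(); u=p[p[:,1]==v,0].mean(); e=at_z(w,(u,v+.5),.038); print("end",e,"len",np.linalg.norm(s-e), "yaw end",np.degrees(np.arctan2(*(s-e)[::-1])))
hb=(hsv[...,2]<140)&(np.hypot(np.arange(640)[None]-328,np.arange(400)[:,None]-126)<16); print("hole px",np.argwhere(hb).mean(0)[::-1], at_z(w,np.argwhere(hb).mean(0)[::-1],.01), hb.sum())
# all rack points
w1=np.load("w1.npy",allow_pickle=True).item()
crop(w1,340,0,120,110,6,"pics/w1r.png"); crop(w1,140,70,90,90,6,"pics/w1l.png")
E
```

```text
[ 284   79   90  200 7057]
dish c,r [ 0.59143357 -0.2062103   0.04486165] 0.00030777123973437914
width 0.017441632515323727
yaw handle 34.060593 off -2.9290422027356135e-05
end [ 0.44969931 -0.30204208] len 0.17109157953315057 yaw end 34.06408086816171
hole px [326.86818182 125.40454545] [ 0.59130056 -0.2047779 ] 220
```

View pics/w1r.png

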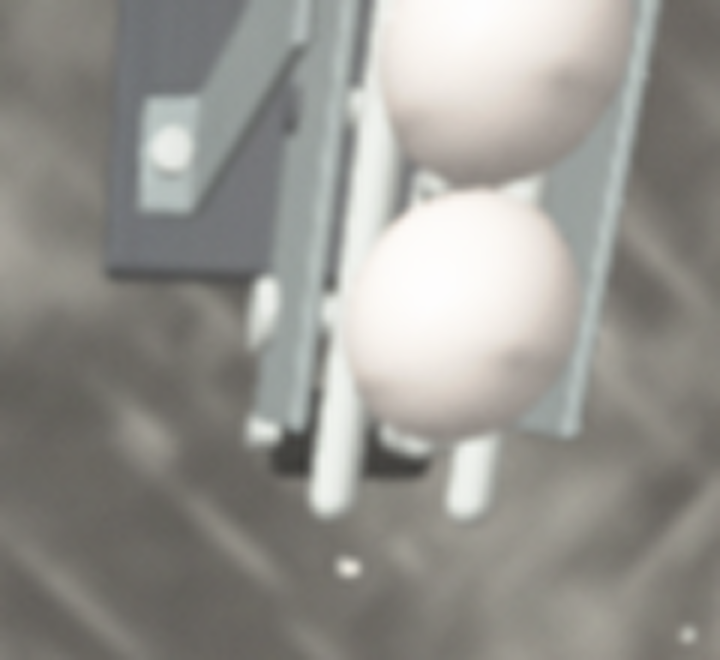

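View pics/w1l.png

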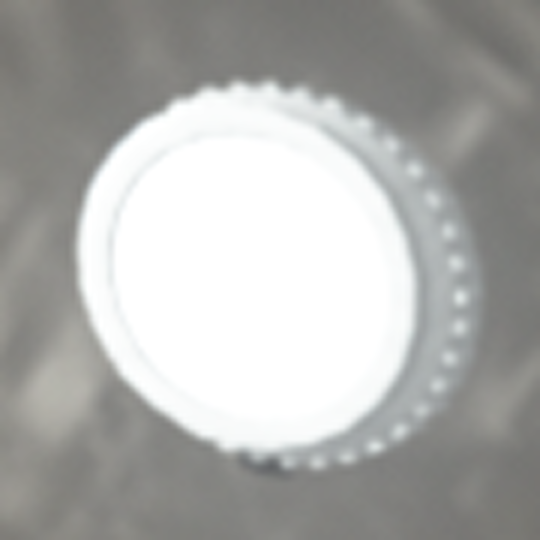

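```bash
python3 - <<'E'
from h import *
w=np.load("w1.npy",allow_pickle=True).item()
W=lambda u,v,z:at_z(w,(340+u/6-.4,v/6-.4),z)
a=W(330,510,.108); b=W(465,510,.108); print("rails",a,b,np.linalg.norm(a-b),(a+b)/2)
for z in (.128,.130,.132): print("ball1",z,W(465,312,z))
print("roller",W(283,462,.067),W(425,462,.067))
print("chan side", W(277,420,.11),W(555,430,.11), "left top",W(297,425,.13),W(578,430,.13))
L=lambda u,v,z:at_z(w,(140+u/6-.4,70+v/6-.4),z)
print("lens edge",L(113,270,.034),L(388,295,.034),L(245,130,.034),L(262,422,.034))
print("top ring",L(78,250,.034),L(415,300,.034), (L(78,250,.034)+L(415,300,.034))/2)
t=eyes.grab_frame("top"); s=eyes.grab_frame("scene")
def uv(f,g): return g
obs={}
T=lambda u,v:(t,np.array([230+u/4-.375,90+v/4-.375]))
S2=lambda u,v:(s,np.array([330+u/6-.4,130+v/6-.4]))
Wp=lambda u,v:(w,np.array([340+u/6-.4,v/6-.4]))
# fit: x,y,yaw,of mouth + ball1 distance d
tn=np.tan(np.radians(11)); cs=np.cos(np.radians(11)); ns=np.sin(np.radians(11))
O=[(0,T(433,293)),(1,T(422,243)),(2,T(410,194)),(0,S2(169,372)),(1,S2(190,303)),(2,S2(208,234)),(0,Wp(465,312))]
Rl=[(1,Wp(330,510)),(-1,Wp(465,510)),(1,T(424,330)),(-1,T(456,325))]
def res(a):
    x,y,yw,d,h=a; e=np.array([np.cos(yw),np.sin(yw)]);n=np.array([-e[1],e[0]]);r=[]
    for i,(f,p) in O:
        k=d+36*.001*cs*i; c=np.r_[np.array([x,y])+e*k, .108+.018/cs+k*tn]; r.append(proj(f,c)[0]-p)
    for sg,(f,p) in Rl: r.append(proj(f,np.r_[np.array([x,y])+n*sg*h,.108])[0]-p)
    return np.array(r).ravel()
f=least_squares(res,[.66,-.037,.2,.02,.011],loss="soft_l1"); print(f.x,np.degrees(f.x[2])); print(np.round(f.fun.reshape(-1,2) if 0 else res(f.x).reshape(-1,2),2).tolist())
E
```

```text
rails [ 0.65778425 -0.02390943] [ 0.66262514 -0.04712435] 0.02371427316442284 [ 0.66020469 -0.03551689]
ball1 0.128 [ 0.68781622 -0.03277682]
ball1 0.13 [ 0.68732267 -0.03227874]
ball1 0.132 [ 0.68682913 -0.03178066]
roller [ 0.67016044 -0.02099039] [ 0.67583851 -0.04821372]
chan side [ 0.66953901 -0.01056304] [ 0.67778783 -0.05793167] left top [ 0.66591594 -0.01056273] [ 0.67448111 -0.0553526 ]
lens edge [0.56816145 0.25642102] [0.57541745 0.19674592] [0.60329497 0.23010688] [0.54191477 0.22192487]
top ring [0.5708185  0.26412903] [0.57558939 0.19079894] [0.57320395 0.22746398]
[ 0.66049611 -0.03606276  0.17346168  0.02703202  0.01189198] 9.938622225406705
[[-0.29, -0.57], [0.09, -0.22], [0.71, -0.12], [-0.58, 0.64], [-0.56, 0.38], [-0.17, 0.55], [-0.43, -0.33], [0.58, -0.57], [0.57, 0.21], [-0.33, 1.6], [-0.42, 1.31]]
```

```bash
python3 - <<'E'
from h import *
y=np.radians(34.06); q=ori(y,-1); g=[.505,-.2646]
env.reach([*g,.10],q)
print(env.movel([*g,.009],velocity=.1,guard=15)); print(monitor.sense()["position"])
env.close_gripper(90)
s=monitor.sense(); print(s["finger_gap"],s["contact_force"],s["clock"])
env.movel([*g,.075],velocity=.06); env.hold(.2)
s=monitor.sense(); print(s["finger_gap"],s["contact_force"],s["ft_torque"],s["position"],s["clock"])
w=eyes.grab_frame("wrist"); cv2.imwrite("pics/w3.png",w["frame"][:,:,::-1]); np.save("w3.npy",w,allow_pickle=True)
sc=eyes.grab_frame("scene"); crop(sc,340,180,160,150,4,"pics/s3.png")
E
```

```text
False
[ 0.50537041 -0.26483285  0.00965609]
0.19567486889425365 [-0.18640373  0.63606023  4.20645001] 5.8417
0.19883333488116664 [ 0.16782451  0.0937419  -1.91957061] [-0.11643657  0.10430513 -0.05397466] [ 0.5049165  -0.26453209  0.07474156] 7.2917
```

View pics/w3.png

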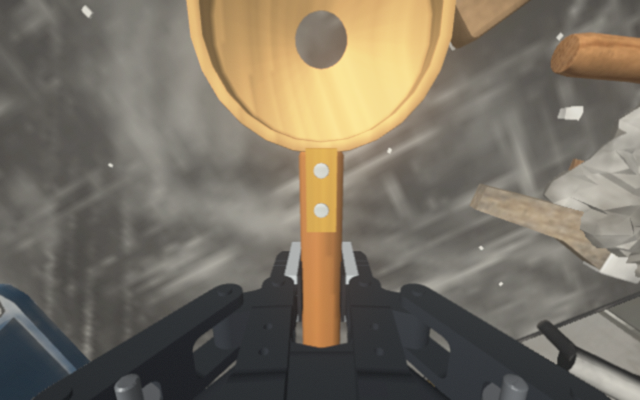

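View pics/s3.png

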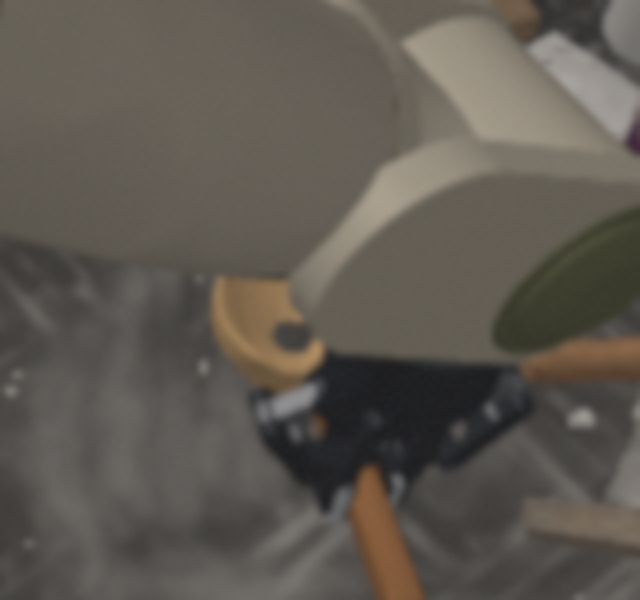

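```bash
python3 - <<'E'
from h import *
w=np.load("w3.npy",allow_pickle=True).item()
p=np.array([.5049165,-.26453209,.07474156]); y=np.radians(34.06); e=np.array([np.cos(y),np.sin(y)])
u0=.0657
for d,n in [(0,"hole")]:
    c=p[:2]+.105*e
    for ang in (0,90,180,270):
        a=np.radians(ang)+y; print(ang,proj(w,[*(c+.0115*np.array([np.cos(a),np.sin(a)])),u0+.0121])[0].round(1))
print("rim near outer",proj(w,[*(p[:2]+.059*e),u0+.038])[0])
for b in (90,-90,110,-110,130,-130): a=np.radians(b)+y; print(b,proj(w,[*(c+.046*np.array([np.cos(a),np.sin(a)])),u0+.038])[0].round(1))
E
```

```text
0 [320.9   2.6]
90 [293.5  34.3]
180 [320.9  64.3]
270 [348.2  34.2]
rim near outer [320.91808772 151.85195953]
90 [183.7  13.4]
-90 [458.   13.2]
110 [197.8  64.8]
-110 [444.   64.7]
130 [224.3 106.4]
-130 [417.5 106.3]
```

```bash
cat >> h.py <<'E'
def tray_fit(w,p,yaw,tilt=0.,name=None,rng=None):
    """fit pitch (nose down +), slide along handle, lift, from rim outline in wrist view"""
    im=w["frame"]; hsv=cv2.cvtColor(im,cv2.COLOR_RGB2HSV)
    m=((hsv[...,1]>85)&(hsv[...,0]<28)&(hsv[...,2]>60)).astype(np.uint8)
    m[:, :150]=0; m[:,490:]=0; m[170:]=0
    n,l,st,c=cv2.connectedComponentsWithStats(m); i=1+st[1:,4].argmax(); m=(l==i)
    pts=[]
    for v in range(20,136,4):
        u=np.where(m[v])[0]; pts+= [(u.min()-.5,v),(u.max()+.5,v)]
    pts=np.array(pts,float)
    e=np.array([np.cos(yaw),np.sin(yaw),0]); n_=np.array([-e[1],e[0],0]); z=np.array([0,0,1.])
    g=p+z*HP
    an=np.radians(np.arange(80,281,2))
    def curve(a):
        pit,dx,dz,dy=a
        E=e*np.cos(pit)-z*np.sin(pit); Z=z*np.cos(pit)+e*np.sin(pit)
        c=g+E*(.105+dx)+Z*(.011+dz)+n_*dy
        return proj(w,c+.046*(np.cos(an)[:,None]*E+np.sin(an)[:,None]*n_))
    from scipy.spatial import cKDTree
    def res(a):
        C=curve(a); C=np.vstack([C[:-1]+(C[1:]-C[:-1])*t for t in np.linspace(0,1,6)])
        d=cKDTree(C).query(pts)[0]; return np.r_[d, (np.array(a)-[0,0,0,0])/[1,.003,.001,.003]]
    f=least_squares(res,[.03,0,0,0],loss="soft_l1",diff_step=1e-3,x_scale=[.05,.003,.003,.003]); 
    return f.x,np.sqrt(np.mean(res(f.x)[:-4]**2)),pts,curve(f.x)
E
python3 - <<'E'
from h import *
w=np.load("w3.npy",allow_pickle=True).item()
p=np.array([.5049165,-.26453209,.07474156]); y=np.radians(34.06)
x,r,pts,C=tray_fit(w,p,y); print(x,np.degrees(x[0]),r)
im=w["frame"][:,:,::-1].copy()
for a in pts: cv2.circle(im,tuple(int(k) for k in a),1,(255,0,0),-1)
for a in C: cv2.circle(im,tuple(int(k) for k in np.clip(a,0,639)),1,(0,0,255),-1)
cv2.imwrite("pics/w3f.png",im[:300])
E
```

```text
[ 2.14550346e-02 -5.07715684e-05  4.69565466e-05 -2.20224617e-04] 1.229282930741496 9.932251287782824
```

View pics/w3f.png

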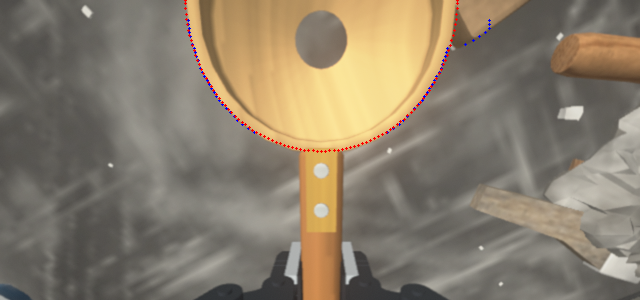

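```bash
sed -i 's/m\[:,490:\]=0; m\[170:\]=0/m[:,(rng or 490):]=0; m[170:]=0/; s/u=np.where(m\[v\])\[0\]; pts+= \[(u.min()-.5,v),(u.max()+.5,v)\]/u=np.where(m[v])[0]; pts+= [(u.min()-.5,v)]+([(u.max()+.5,v)] if rng is None or v>56 else [])/' h.py
python3 - <<'E'
from h import *
w=np.load("w3.npy",allow_pickle=True).item()
p=np.array([.5049165,-.26453209,.07474156]); y=np.radians(34.06)
x,r,pts,C=tray_fit(w,p,y,rng=465); print(x,r)
# hole-based pitch
e=np.array([np.cos(y),np.sin(y),0]);z=np.array([0,0,1.])
for pit in (0,.02,.03,.04,.05,.07):
    E=e*np.cos(pit)-z*np.sin(pit); Z=z*np.cos(pit)+e*np.sin(pit); c=p+z*HP+E*.105-Z*(.027-.0121)
    print(pit,(proj(w,c+E*.0115)[0]).round(1),(proj(w,c-E*.0115)[0]).round(1))
E
```

```text
[ 3.62346009e-02 -5.23993420e-04  3.40877531e-04 -2.26323575e-05] 0.48991317442019194
0 [320.9   1.9] [320.9  64. ]
0.02 [320.9   4.9] [320.9  65.5]
0.03 [320.9   6.4] [320.9  66.3]
0.04 [320.9   7.9] [320.9  67.1]
0.05 [320.9   9.4] [320.9  67.9]
0.07 [320.9  12.4] [320.9  69.5]
```

```bash
cat >> h.py <<'E'
M=np.array([.6605,-.0360]); RY=np.radians(10.8); RE=np.array([np.cos(RY),np.sin(RY)])
LAMP=np.array([.572,.2265])
def tpose(seat,z,yaw,tilt=.045):
    e=np.array([np.cos(yaw),np.sin(yaw),0]); yv=np.array([-e[1],e[0],0])
    Rr=R.from_rotvec(-tilt*yv)*R.from_quat(ori(yaw,-1))
    G=np.array([*seat,z])-.105*e+np.array([0,0,.0275])
    return G+HP*Rr.apply([1,0,0]), Rr.as_quat()
E
python3 - <<'E'
from h import *
p,q=tpose(M-.125*RE,.085,RY)
a=kinematics.ik(p,q); print(p,a)
env.reach(p,q); env.hold(.3)
s=monitor.sense(); print(s["position"],s["clock"],s["finger_gap"])
w=eyes.grab_frame("wrist"); cv2.imwrite("pics/w4.png",w["frame"][:,:,::-1]); np.save("w4.npy",w,allow_pickle=True)
t=eyes.grab_frame("top"); crop(t,270,90,160,140,5,"pics/t4.png")
sc=eyes.grab_frame("scene"); crop(sc,270,130,160,140,5,"pics/s4.png")
E
```

```text
[ 0.43540025 -0.07894007  0.09381893] [-0.46162502  0.28778421  1.93876765  0.03534924  0.8795184   0.89862218]
[ 0.43560152 -0.07951953  0.09363439] 8.5083 0.19675732368576704
```

View pics/w4.png

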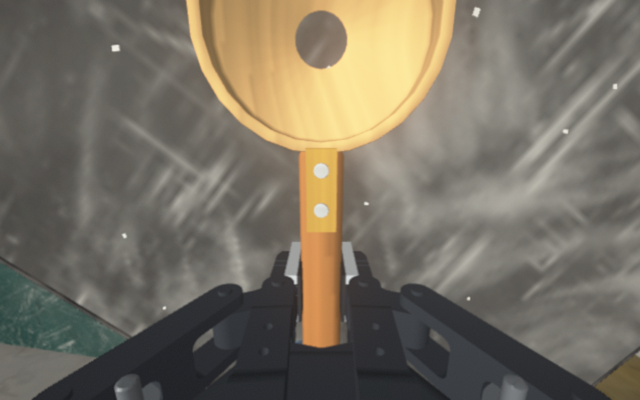

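View pics/t4.png

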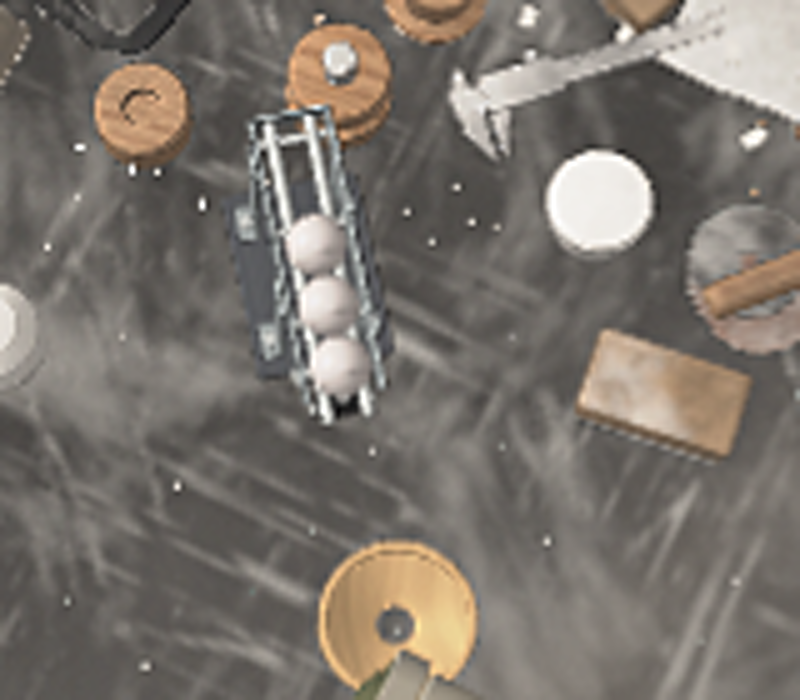

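View pics/s4.png

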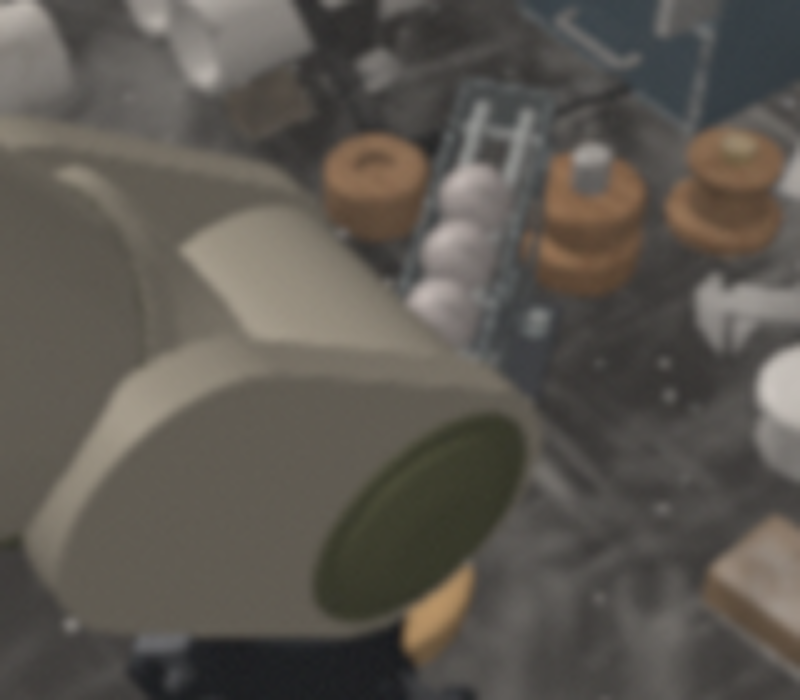

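```bash
python3 - <<'E'
from h import *
t=eyes.grab_frame("top")
T=lambda u,v,z:at_z(t,(270+u/5-.4,90+v/5-.4),z)
print("seat exp",M-.125*RE,"meas",T(398,619,.123))
a=T(327,419,.108);b=T(368,413,.108); print("rails top",a,b,(a+b)/2, "balls",T(341,368,.131),T(329,305,.138),T(316,243,.145))
d=T(316,243,.145)-T(341,368,.131); print(np.degrees(np.arctan2(d[1],d[0])))
E
```

```text
seat exp [ 0.53771409 -0.05942266] meas [ 0.53761797 -0.06093332]
rails top [ 0.65945562 -0.02349492] [ 0.66250536 -0.04774648] [ 0.66098049 -0.0356207 ] balls [ 0.68457272 -0.03195462] [ 0.72070355 -0.02581507] [ 0.75625637 -0.0190844 ]
10.178548683954158
```

```bash
python3 - <<'E'
from h import *
O=np.array([0,.0008])
p,q=tpose(M-.125*RE+O,.0485,RY); env.movel(p,velocity=.1,frame=q) if False else env.movel(p,velocity=.1)
p,q=tpose(M-.060*RE+O,.0485,RY); env.movel(p,velocity=.08)
env.hold(.2); s=monitor.sense(); f0=s["contact_force"]; print(f0,s["position"],p)
p,q=tpose(M-.0115*RE+O,.0485,RY); g=env.movel(p,velocity=.03,guard=7)
s=monitor.sense(); print(g,s["contact_force"]-f0,s["position"],p,s["clock"])
w=eyes.grab_frame("wrist"); cv2.imwrite("pics/w5.png",w["frame"][:,:,::-1])
env.hold(.8)
s=monitor.sense(); print(s["contact_force"]-f0,s["position"],s["clock"])
w=eyes.grab_frame("wrist"); cv2.imwrite("pics/w6.png",w["frame"][:,:,::-1])
t=eyes.grab_frame("top"); crop(t,270,90,160,140,5,"pics/t6.png")
E
```

```text
[-0.24358186 -0.54116322 -2.17059655] [ 0.49903688 -0.06604008  0.05738086] [ 0.49924892 -0.06596029  0.05731893]
True [-2.56292701 -0.74691493  1.43363935] [ 0.54365449 -0.05693989  0.05596551] [ 0.54688985 -0.05687229  0.05731893] 11.85
[-1.54534808 -2.69614022  2.00622475] [ 0.54344862 -0.05684296  0.05568914] 12.7
```

View pics/w6.png

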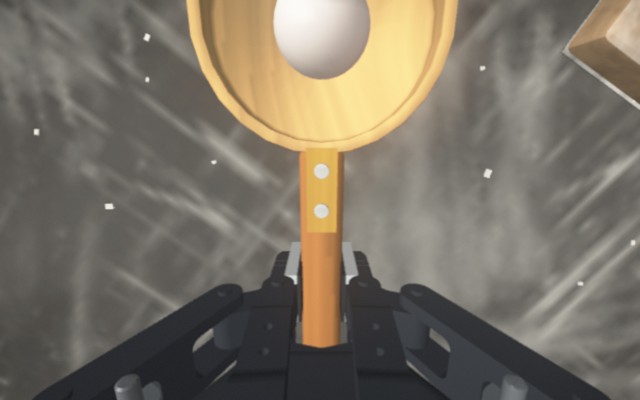

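View pics/t6.png

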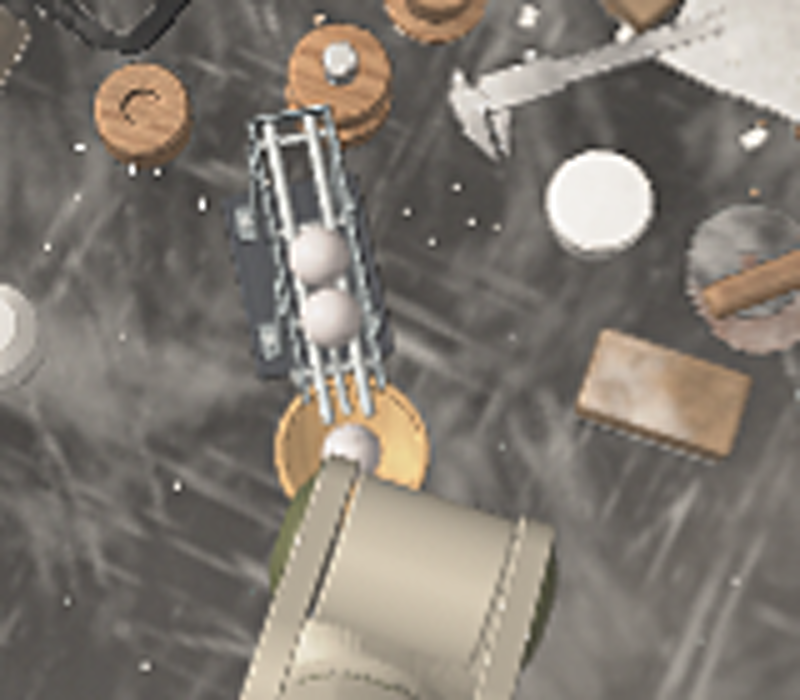

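The ball lies in the dish at wrist pixel (321,35), and balls 2 and 3 are still in the rack at (328,315) and (318,252) in the top crop. Now I'll draw the tray straight back.

```bash
python3 - <<'E'
from h import *
s=monitor.sense(); p=s["position"]
env.movel(p-np.r_[.10*RE,0],velocity=.06); env.hold(.4)
s=monitor.sense(); print(s["contact_force"],s["ft_torque"],s["position"],s["clock"],s["finger_gap"])
w=eyes.grab_frame("wrist"); cv2.imwrite("pics/w7.png",w["frame"][:,:,::-1]); np.save("w7.npy",w,allow_pickle=True)
t=eyes.grab_frame("top"); crop(t,270,90,160,140,5,"pics/t7.png")
x,r,_,_=tray_fit(w,s["position"],RY); print(x,r)
E
```

```text
[ 0.01131701 -0.15723055 -3.18634414] [-0.05763754  0.21082862 -0.04207014] [ 0.44525363 -0.07554035  0.05567346] 15.0167 0.19639160817482929
[-1.91430834e-02 -1.46001472e-03 -2.45092475e-04 -4.51286863e-05] 0.5093940801294978
```

View pics/w7.png

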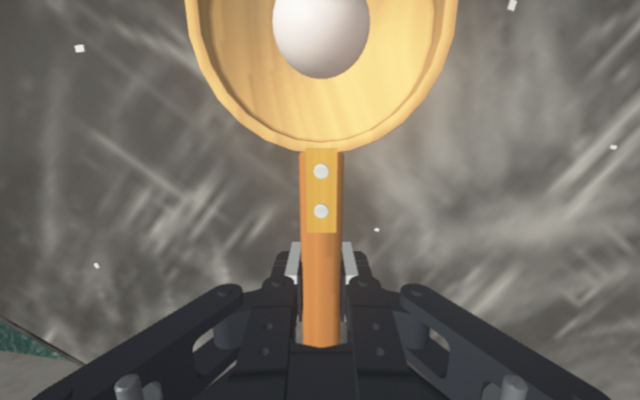

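View pics/t7.png

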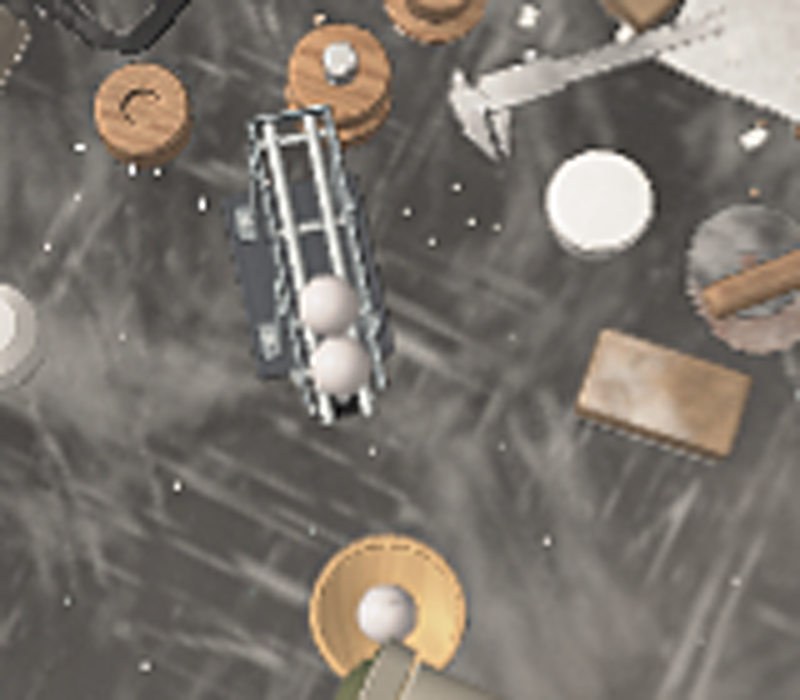

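Ball 1 is seated at (321,35). Balls 2 and 3 have moved up to (341,366) and (328,305), so the lever is back at rest. Next is the carry to the lamp.

```bash
python3 - <<'E'
from h import *
s=monitor.sense(); p=s["position"].copy()
env.movel(p+[0,0,.042],velocity=.05)
P,q=tpose(LAMP,.092,RY,.035)
env.movel(P,velocity=.07,frame=q); env.hold(.5)
s=monitor.sense(); print(s["position"],P,s["contact_force"],s["clock"],s["finger_gap"])
w=eyes.grab_frame("wrist"); cv2.imwrite("pics/w8.png",w["frame"][:,:,::-1])
x,r,_,_=tray_fit(w,s["position"],RY); print(x,r)
t=eyes.grab_frame("top"); crop(t,180,120,160,140,5,"pics/t8.png")
sc=eyes.grab_frame("scene"); crop(sc,190,150,160,130,5,"pics/s8.png")
E
```

```text
[0.46949906 0.20694389 0.10080588] [0.46950261 0.20694758 0.10081145] [-0.60427394  0.435753   -2.95365386] 20.8083 0.19181411430385809
[-1.33471107e-02 -1.48702357e-03 -5.28051028e-05 -1.32467320e-04] 0.4600348443640569
```

View pics/w8.png

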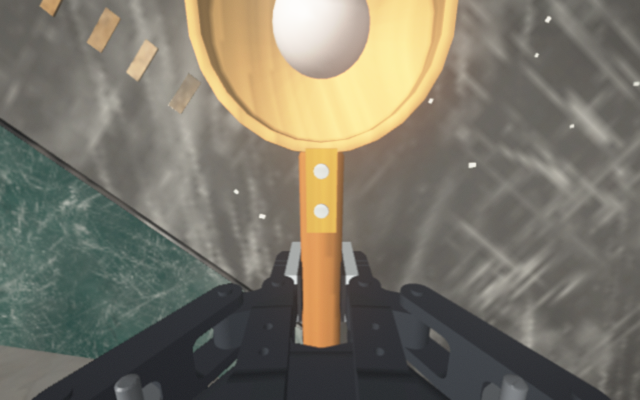

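View pics/t8.png

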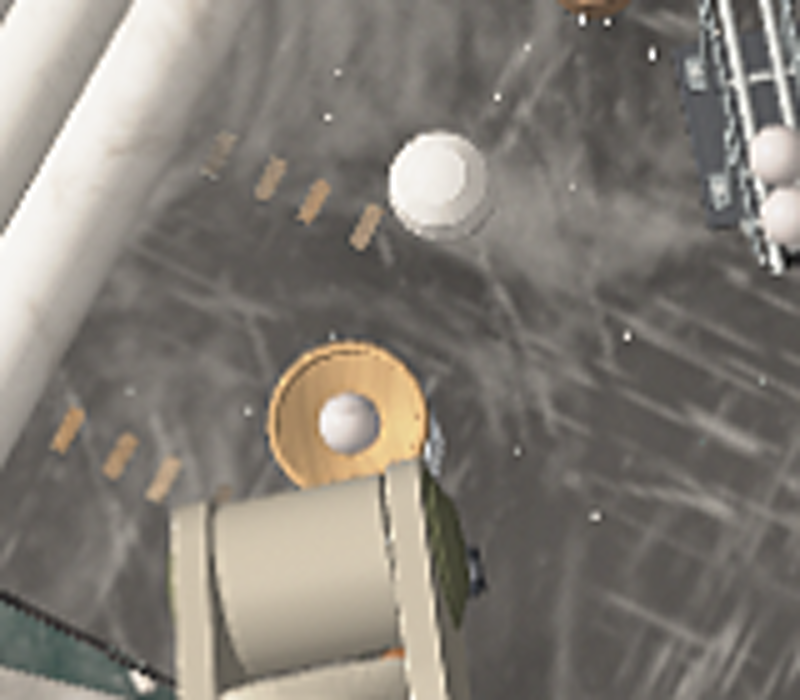

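View pics/s8.png

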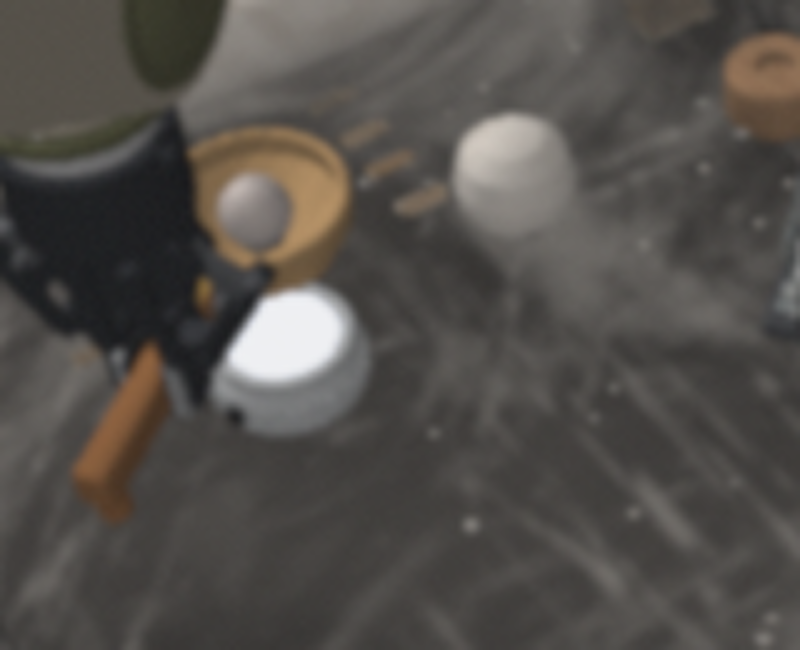

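```bash
python3 - <<'E'
from h import *
P,q=tpose(LAMP,.074,RY,.025)
env.movel(P,velocity=.03,frame=q); env.hold(.5)
s=monitor.sense(); print(s["position"]-P,s["contact_force"],s["clock"],np.abs(s["qvel"]).max())
w=eyes.grab_frame("wrist"); x,r,_,_=tray_fit(w,s["position"],RY); print(x,r)
cv2.imwrite("pics/w9.png",w["frame"][:,:,::-1])
t=eyes.grab_frame("top"); crop(t,180,120,160,140,5,"pics/t9.png")
T=lambda u,v,z:at_z(t,(180+u/5-.4,120+v/5-.4),z)
print("prev dish",T(348,421,.130))
E
```

```text
[1.17837024e-05 5.28543134e-06 3.04852849e-05] [-0.12361234  0.57396531 -3.00922054] 22.2083 0.001446185147458012
[-2.66319757e-03 -1.13274644e-03  3.82838998e-04 -8.96985089e-05] 0.5066958513093227
prev dish [0.57108106 0.22624435]
```

View pics/t9.png

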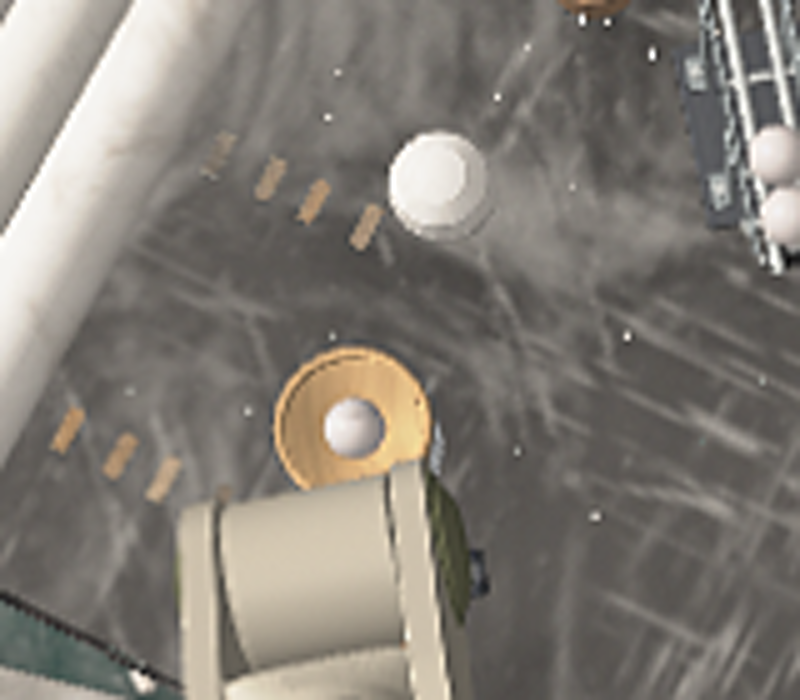

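View pics/w9.png

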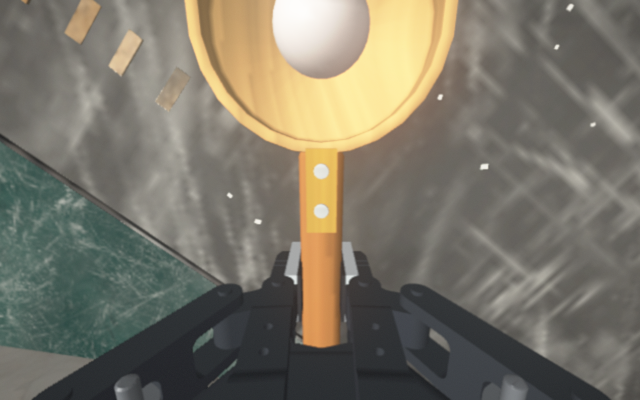

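The dish is centred over the lens to within a couple of millimetres in both estimates, and the tray is level. The ball is seated at top crop (354,427), and balls 2 and 3 are in the rack, with the arm still, so I'm handing in.

```bash
python3 - <<'E'
from h import *
env.hold(.5); s=monitor.sense(); print(s["finger_gap"],s["clock"],np.abs(s["qvel"]).max())
print(job.hand_in())
E
```

```text
0.19082235019712387 22.8083 0.002140910783284458
the job is handed in; nothing more can be done
None
```

I picked up the tray by its handle and pushed the dish under the rack's mouth until the trip lever released one ball. I then drew the tray clear, carried it to the lamp and handed the job in at 22.8 s, still holding it there. The hand-in gave no verdict.

**Last checks:**
- **Position:** a dish measurement 18 mm above the final height put it about 1 mm from the lamp centre I had measured. The straight descent from there landed within 0.03 mm of its commanded pose. That puts the underside about 40 mm above the lens.
- **Level and still:** the wrist-camera fit gave a pitch of about 0.003 rad, and the joints were still.
- **Ball 1:** it lies in its seat in both the top and wrist views.
- **Balls 2 and 3:** both are in the rack, moved up to the front. I took this as the lever being back at rest, as I had no direct reading of it.
- **Bystanders:** the stone cap stayed where it was in the final top view. The sanding block was last seen after the draw-back, unmoved in the top view.

**Disagreements:**
- The rack's yaw came out between 9.9° and 11.8° depending on the feature measured; I used 10.8°.
- After lifting, the tray sagged 0.036 to 0.055 rad nose-down, depending on whether I fitted the rim or the hole. I corrected this by tilting the tool.
- The push stopped about 3 mm short of its target on the force guard, but the ball still released cleanly.

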